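# Press the spacer onto the serving stand

## Task

The tiered serving stand is half assembled: fetch the taller of the two metal spacer tubes and slide it upright over the stand's rod until it rests on the raised rubber ring, and let go of it there without having driven the ring down. Then push on the tube from above until the rubber ring is fully home on the stand's boss with the tube standing on it. Leave the shorter tube and the muffins on the dish where they are.

Things in the scene. Friction and masses are not known exactly. Their poses are not given: they have to be found in the camera images.
- stand: Lower tier of a serving stand, fixed: round white dish on a foot, 209 mm across (floor 35 mm, rim 42 mm above the table) with a steel boss 34 mm across in its middle (top 47 mm above the table) and an upright steel rod 16 mm in diameter on the boss. Origin: centre of the foot's underside, on the table; z up along the rod.
- rod_top (a point): Top end of the rod, on its axis, 129 mm above the stand's underside. The last 9 mm taper to 8 mm diameter.
- ring_slide (a joint): How far the black rubber ring (26 mm across, 8 mm thick) has been pushed down the rod: 0 = highest, its top 85 mm above the stand's underside; 0.030 m = fully home on the boss, its top 55 mm above the underside. It starts between 0 and 0.010. It grips the rod, stays where it is left, and needs about 5 N to move down.
- rubber_top (a point): Centre of the upper face of the rubber ring, on the rod's axis; it moves with the ring.
- spacer_tall: The taller spacer: plain aluminium tube 80 mm long, 30 mm outside, 19 mm bore right through, about 0.12 kg, standing on the table. Origin: centre of its lower end; z along its bore. Once home, its upper end stands 6 mm above the rod's top.
- spacer_short: The shorter spacer: same tube, only 50 mm long, standing on the table; not to be used. Origin: centre of its lower end.
- muffin_a: One of three muffins, about 42 mm across and 35 mm high, standing on the dish 62 mm from the rod. Origin: centre of its underside.
- muffin_b: One of three muffins, about 42 mm across and 35 mm high, standing on the dish 62 mm from the rod. Origin: centre of its underside.
- muffin_c: One of three muffins, about 42 mm across and 35 mm high, standing on the dish 62 mm from the rod. Origin: centre of its underside.
There are look-alikes about, which are no part of the job. Leave any turquoise look-alike of the spacer_tall alone.

How it is judged:
By the outcome, as a careful person would: the job done as asked, in the order asked, and still so for the second after the job is handed in, with the robot touching nothing.
It also fails if it takes over 54 s, if anything falls off the work surface, if the arm or the gripper's body presses on something with over 40 N, if the wrist force passes 120 N, or if a joint passes its speed limit or range.

## Robot

A 6-joint arm with a two-finger parallel gripper is mounted at the origin on a cart in front of the work surface, level with it; the furniture and walls round the work are solid. World frame = base frame: x ahead of the robot, y to its left, z up, the work surface at z = 0. Lengths are in m, angles in rad, forces in N, time in s.
With the tool pointing down it reaches from about 0.35 to 0.775 m from the base axis. Payload 7.3 kg.
Tool frame: the origin (TCP) lies midway between the tips of the shut fingers; the grasp point (between the pads) lies 19 mm behind it (tcp_to_grasp is the distance from the TCP to the grasp point, in m); z points along the fingers, y is the line along which they close (so a half turn about z gives the same grasp; the last joint's range is limited). The gripper opens to 92 mm and grips with 3 to 60 N. Pads are 19 mm wide; open, the fingers measure 130 mm over their backs; the gripper's body (75 mm by 190 mm) begins 47 mm behind the grasp point.
Start: joints at [1.086, 0.342, 1.524, -0, 1.275, -0.146], TCP at [0.174, 0.495, 0.227] pointing down, gripper open.
Joint ranges: [-2.53, 2.53], [-0.77, 2.02], [0.04, 2.7], [-1, 4.14], [0.28, 2.66], [-3.11, 3.11]. Speed limits (rad/s): [2.57, 2.57, 3.14, 3.14, 3.14, 3.14].

## Interface

Orientations are given as [roll, pitch, yaw] about the fixed x, y, z axes, in that order (R = Rz(yaw) Ry(pitch) Rx(roll)).
In Python, from cell import observe, read_camera, calibration, hand_in, tcp_to_grasp gives the robot as it stands.
- The arm moves only by the tool send_rows, never from a script. Its argument "targets" is a list of rows, each a list of 5 numbers: the opening, from 0 (shut) to 1 (fully open), then the shift along the world's x, y, z in m, then the turn about the world's z in rad. A call has 1 to 5 rows; each row shifts and turns the commanded pose from where the row before left it; what a row does not reach is not made up. A row lasts 1/10 s, in which the tool goes at most 50 mm and 8.59 degrees, less where a joint would pass 70% of its speed; a pose out of reach is approached as far as the arm can. A call is refused whole if a number of a shift passes 0.05 or a number of a turn 0.15, either way. A call with a gripper value outside its range is refused whole. The fingers move at their own pace and stop on an object; "grip_force" is the grip in N (left out, the last holds). Time passes only in rows, so rows that do not move let the fingers close. It gives the time, the measured TCP pose, the force, the opening and the grip force at its end, in the units of the state.
- observe(): the state, without advancing time (a new reading comes with each control period).
- read_camera(name): name is "side" or "top" or "wrist"; returns (picture, depth): 480x640x3 uint8, red, green, blue; 480x640 float32, m along the optical axis (not along the pixel's ray), 0 where there is no reading.
- calibration(name): a dict with "intrinsics" (3x3 intrinsics, pixels), "world_to_cam" (4x4, takes a point from world to camera coordinates); the wrist camera has in their place "hand_eye" (4x4, takes a point from camera to tool coordinates, whose origin is the TCP and whose axes are the flange's). Camera axes: x right, y up, looking along -z (the intrinsics and any distortion apply to the point x, -y, -z); pixel columns grow to the right and rows downward; lengths in m; the calibration is good to about 2 mm. A picture is of the moment at which its call begins: read the wrist's pose just before it. calibration takes no time and is no camera call.
- hand_in(): hands the job in; it is judged then, once.
The state is a dict: "time": time; "qpos": joint angles; "qvel": joint speeds; "joint_efforts": joint torques, N m; "tool_pos": TCP position; "tool_rot": TCP orientation; "contact_force": force on the tool from outside, world axes, zero at the start; "torque": the same for the moment, N m; "opening": finger opening in m; "grip_force": force on a finger pad.
Only numpy, scipy, OpenCV 4.12 (cv2) and the standard library are available. Lean on these libraries where they do the work, as an engineer would, in place of code of your own. Each camera call takes 0.05 s, during which the arm holds its last target. There are 200 camera calls.

## Working session

There is one attempt and no reset: what is moved stays moved. The work goes in short steps, Python scripts to look and compute and a tool call to move; the robot and the scene stay as the last step left them, time stands still between calls to the robot, and variables do not carry over. Pictures are saved under pics/ and viewed, at most 10 in all, crops included, and the job is handed in when it is done.

Besides the shell and the picture viewer there is one more tool, called after "Call:" as name([rows], argument=value, ...), one row to a line, values as JSON. send_rows: Moves the arm, as the interface text tells. Its arguments: {"type":"object","properties":{"targets":{"type":"array","items":{"type":"array","items":{"type":"number"}}},"grip_force":{"type":"number"}},"required":["targets"]}

```bash
mkdir -p pics; ls; cat > h.py <<'E'
from cell import *
import numpy as np, cv2
from scipy.spatial.transform import Rotation as R
def cam(name):
    s=observe(); im,d=read_camera(name); c=calibration(name)
    K=np.array(c["intrinsics"])
    if name=="wrist":
        T=np.eye(4);T[:3,:3]=R.from_euler('xyz',s["tool_rot"]).as_matrix() if np.size(s["tool_rot"])==3 else np.array(s["tool_rot"]).reshape(3,3)
        T[:3,3]=s["tool_pos"]; M=T@np.array(c["hand_eye"])
    else: M=np.linalg.inv(np.array(c["world_to_cam"]))
    return im,d,K,M,c
def pts(u,v,d,K,M):
    u=np.asarray(u,float);v=np.asarray(v,float)
    p=np.stack([(u-K[0,2])/K[0,0]*d,-(v-K[1,2])/K[1,1]*d,-d],-1)
    return p@M[:3,:3].T+M[:3,3]
def ray(u,v,z,K,M):
    r=M[:3,:3]@np.array([(u-K[0,2])/K[0,0],-(v-K[1,2])/K[1,1],-1]); o=M[:3,3]
    return o+r*(z-o[2])/r[2]
def save(n,im): cv2.imwrite("pics/"+n,im[...,::-1])
E
python3 - <<'E'
from h import *
print(observe())
ims=[]
for n in("top","side"):
    im,d,K,M,c=cam(n); np.savez(n+".npz",im=im,d=d,K=K,M=M); print(n,c.keys(),K,M.round(3)); save(n+"0.png",im)
E
```

```text
pics
{'time': 0.0, 'qpos': array([ 1.08601720e+00,  3.42713762e-01,  1.52503413e+00, -1.92665072e-05,
        1.27538535e+00, -1.46000169e-01]), 'qvel': array([-0.00054442,  0.00269951, -0.00030526,  0.00287027, -0.00254858,
       -0.00072111]), 'joint_efforts': array([-3.04554296e-04, -4.31236446e+01, -2.44223696e+01,  7.18862540e-02,
        5.56028215e-02, -1.12452753e-04]), 'tool_pos': array([0.17426673, 0.49479631, 0.22604364]), 'tool_rot': array([-3.14006577e+00, -2.05901311e-04,  2.80281916e+00]), 'contact_force': array([0.49565635, 0.76322799, 0.27119809]), 'torque': array([-0.00143046,  0.01289803,  0.01859852]), 'grip_force': 0.0, 'opening': 0.09194214078107579}
top dict_keys(['intrinsics', 'world_to_cam']) [[452.68696196   0.         317.78228575]
 [  0.         452.68696196 236.25550698]
 [  0.           0.           1.        ]] [[-0.018  0.99  -0.139  0.381]
 [-1.    -0.019 -0.003  0.012]
 [-0.006  0.139  0.99   1.012]
 [ 0.     0.     0.     1.   ]]
side dict_keys(['intrinsics', 'world_to_cam']) [[506.85499199   0.         319.92722895]
 [  0.         506.85499199 242.30791002]
 [  0.           0.           1.        ]] [[-0.999 -0.021  0.039  0.517]
 [ 0.043 -0.62   0.783  0.711]
 [ 0.008  0.784  0.62   0.646]
 [ 0.     0.     0.     1.   ]]
```

View pics/top0.png

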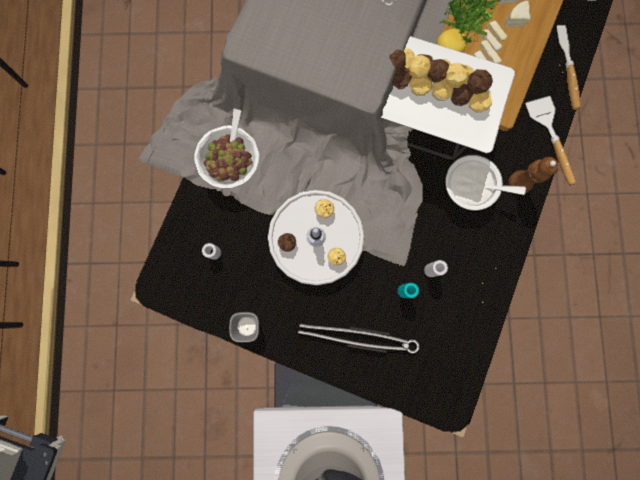

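View pics/side0.png

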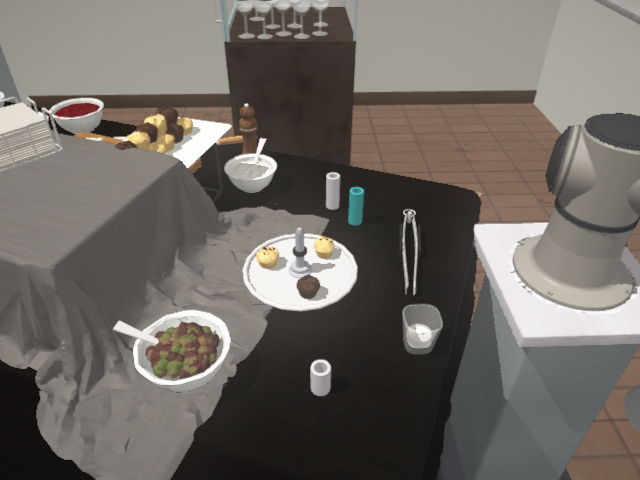

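The top view shows the stand at (316,236), a left metal tube at (211,252), a right metal tube at (436,268) and the turquoise look-alike at (408,290). The side view shows the same tubes at (320,378), (333,190) and (356,206). The right one looks taller, so I'll measure them and crop it.

```bash
python3 - <<'E'
from h import *
out=[]
for n,boxes in(("top",dict(L=(195,235,228,268),R=(420,255,452,282),T=(396,278,422,302),stand=(300,222,332,250),dish=(262,186,370,290))),("side",dict(L=(300,352,342,400),R=(322,168,343,212),T=(346,183,367,228),stand=(285,222,315,280)))):
    f=np.load(n+".npz"); d,K,M,im=f["d"],f["K"],f["M"],f["im"]
    vv,uu=np.mgrid[:480,:640]; P=pts(uu,vv,d,K,M)
    for k,(a,b,c,e) in boxes.items():
        p=P[b:e,a:c].reshape(-1,3); ok=(d[b:e,a:c].ravel()>0)&(p[:,2]>.012); p=p[ok]
        zt=np.percentile(p[:,2],97); q=p[p[:,2]>zt-.008]
        print(n,k,len(p),"top z",zt.round(4),"toppts mid",((q.min(0)+q.max(0))/2).round(4),"ext",np.ptp(q,axis=0).round(3),"all mid",((p.min(0)+p.max(0))/2).round(4))
    if n=="top":
        hsv=cv2.cvtColor(im,cv2.COLOR_RGB2HSV)
        m=((hsv[...,2]>150)&(hsv[...,1]<60)).astype(np.uint8); w=np.zeros_like(m); w[180:295,258:375]=1
        w[(P[...,2]<.02)]=0
        cs,_=cv2.findContours(m*w,0,2); c=max(cs,key=cv2.contourArea); el=cv2.fitEllipse(cv2.convexHull(c)); print(el)
        print("dish centre at rim",ray(*el[0],.042,K,M).round(4))
    out.append(cv2.resize(im[225:315,380:480] if n=="top" else im[160:240,300:400],(395,400),interpolation=cv2.INTER_CUBIC))
save("crop.png",np.hstack(out))
E
```

```text
top L 178 top z 0.0523 toppts mid [0.4902 0.2495 0.0488] ext [0.029 0.029 0.009] all mid [0.4901 0.2492 0.033 ]
top R 267 top z 0.0807 toppts mid [ 0.4425 -0.2343  0.0774] ext [0.027 0.029 0.009] all mid [ 0.4422 -0.234   0.0471]
top T 226 top z 0.0808 toppts mid [ 0.3966 -0.173   0.0779] ext [0.027 0.027 0.009] all mid [ 0.3974 -0.1724  0.0474]
top stand 892 top z 0.1235 toppts mid [0.5166 0.0198 0.1252] ext [0.012 0.012 0.012] all mid [0.5193 0.0196 0.0803]
top dish 7861 top z 0.0661 toppts mid [0.5252 0.0298 0.0947] ext [0.141 0.144 0.073] all mid [0.5265 0.0183 0.0717]
((315.4467468261719, 236.9530029296875), (94.37674713134766, 95.23057556152344), 106.0919418334961)
dish centre at rim [0.5159 0.0198 0.042 ]
side L 575 top z 0.0512 toppts mid [0.4919 0.2501 0.0476] ext [0.029 0.03  0.009] all mid [0.4919 0.2501 0.0321]
side R 420 top z 0.0812 toppts mid [ 0.4441 -0.2353  0.0784] ext [0.028 0.031 0.01 ] all mid [ 0.4439 -0.2337  0.0477]
side T 464 top z 0.0808 toppts mid [ 0.3992 -0.1735  0.0777] ext [0.029 0.033 0.01 ] all mid [ 0.3991 -0.1734  0.0473]
side stand 1526 top z 0.122 toppts mid [0.5185 0.0215 0.1224] ext [0.014 0.015 0.016] all mid [ 0.5178 -0.0404  0.0713]
```

View pics/crop.png

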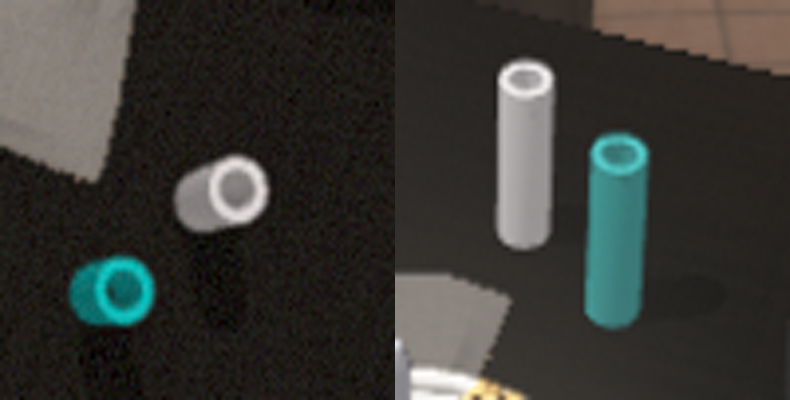

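The grey tube at top (436,268) / side (333,190) has its top at z≈0.081, so it is the 80 mm one. The left one at (211,252) has its top at 0.051 and is the short one. The one at (408,290) is turquoise, so it stays. The target is the right grey tube at about (0.443, -0.234), and I'll close across the line to the turquoise one.

Call:
send_rows([
  [1, 0.03, -0.035, 0, -0.1],
  [1, 0.03, -0.035, 0, -0.1],
  [1, 0.03, -0.035, 0, -0.1],
  [1, 0.03, -0.035, 0, -0.1],
  [1, 0.03, -0.035, 0, -0.1],
])

```text
time: 0.6
tool_pos: [0.3251, 0.3186, 0.2266]
tool_rot: [-3.141, -0.0, 2.299]
contact_force: [0.1, 0.0, -0.6]
opening: 0.0919
grip_force: 0.0
```

Call:
send_rows([
  [1, 0.02, -0.045, 0, -0.1],
  [1, 0.02, -0.045, 0, 0],
  [1, 0.02, -0.045, 0, 0],
  [1, 0.02, -0.045, 0, 0],
  [1, 0.02, -0.045, 0, 0],
])

```text
time: 1.1
tool_pos: [0.4247, 0.0932, 0.2267]
tool_rot: [3.142, -0.0, 2.203]
contact_force: [1.0, 1.0, -0.2]
opening: 0.0919
grip_force: 0.0
```

Call:
send_rows([
  [1, 0.0, -0.045, 0, 0],
  [1, 0.0, -0.045, 0, 0],
  [1, 0.0, -0.045, 0, 0],
  [1, 0.0, -0.045, 0, 0],
  [1, 0.0, -0.045, 0, 0],
])

```text
time: 1.6
tool_pos: [0.4239, -0.1316, 0.2266]
tool_rot: [3.142, -0.0, 2.203]
contact_force: [0.4, 0.7, -0.4]
opening: 0.0919
grip_force: 0.0
```

Call:
send_rows([
  [1, 0.01, -0.045, 0, 0],
  [1, 0.01, -0.045, 0, 0],
  [1, 0, 0, 0, 0],
  [1, 0, 0, 0, 0],
])

```text
time: 2.0
tool_pos: [0.444, -0.2202, 0.2259]
tool_rot: [-3.141, -0.002, 2.201]
contact_force: [-0.9, 0.3, -0.1]
opening: 0.0922
grip_force: 0.0
```

```bash
python3 - <<'E'
from h import *
im,d,K,M,c=cam("wrist"); save("w1.png",im); np.savez("w1.npz",im=im,d=d,K=K,M=M); print(c.keys(),K,M.round(3)); 
vv,uu=np.mgrid[:480,:640]; P=pts(uu,vv,d,K,M)
hsv=cv2.cvtColor(im,cv2.COLOR_RGB2HSV)
m=(d>0)&(P[...,2]>.07)&(P[...,2]<.09)
n,l,st,ce=cv2.connectedComponentsWithStats(m.astype(np.uint8))
for i in range(1,n):
    if st[i,4]>100:
        q=P[l==i]; print(st[i],ce[i].round(),((q.min(0)+q.max(0))/2).round(4),np.ptp(q,axis=0).round(3),hsv[l==i].mean(0).round())
print(observe()["tool_pos"])
E
```

```text
dict_keys(['intrinsics', 'hand_eye']) [[418.58330334   0.         323.53225689]
 [  0.         418.58330334 237.28304953]
 [  0.           0.           1.        ]] [[ 0.808 -0.568 -0.157  0.401]
 [ 0.589  0.779  0.215 -0.162]
 [-0.    -0.267  0.964  0.384]
 [ 0.     0.     0.     1.   ]]
[610   0  30  23 548] [624.  11.] [0.5189 0.0092 0.08  ] [0.021 0.009 0.02 ] [98. 14. 46.]
[289 114  42  42 859] [309. 135.] [ 0.3988 -0.1751  0.0761] [0.029 0.029 0.012] [ 91. 175. 183.]
[292 217  39  40 844] [311. 237.] [ 0.4439 -0.2361  0.0761] [0.029 0.03  0.012] [143.   7. 206.]
[ 0.44397186 -0.21921079  0.22616503]
```

View pics/w1.png

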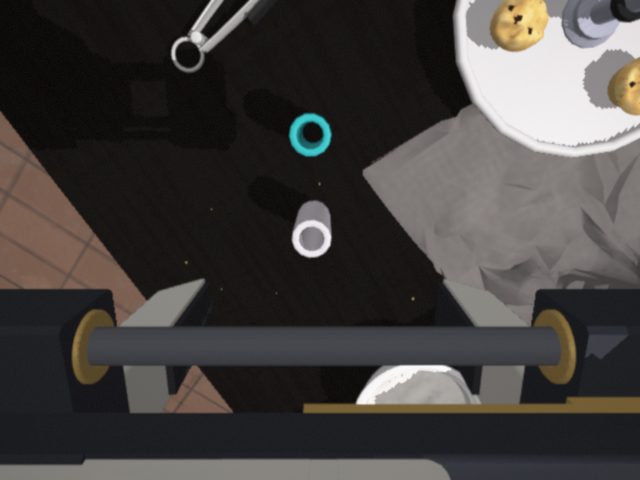

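Wrist view: the tall grey tube is at (312,237), the turquoise one at (309,135) clear on the camera side, and the finger sides are clear.

Call:
send_rows([
  [1, 0, -0.016, 0, 0],
  [1, 0, 0, -0.03, 0],
  [1, 0, 0, -0.04, 0],
  [1, 0, 0, -0.04, 0],
  [1, 0, 0, -0.04, 0],
])

```text
time: 2.55
tool_pos: [0.4446, -0.2353, 0.0759]
tool_rot: [3.141, 0.001, 2.205]
contact_force: [0.6, 0.9, -0.2]
opening: 0.0919
grip_force: 0.0
```

Call:
send_rows([
  [1, 0, 0, -0.033, 0],
  [1, 0, 0, 0, 0],
  [0.5, 0, 0, 0, 0],
  [0.4, 0, 0, 0, 0],
  [0.35, 0, 0, 0, 0],
], grip_force=15)

```text
time: 3.05
tool_pos: [0.4456, -0.2365, 0.0457]
tool_rot: [3.14, 0.004, 2.203]
contact_force: [0.8, 0.3, -0.1]
opening: 0.0721
grip_force: 0.0
```

Call:
send_rows([
  [0.25, 0, 0, 0, 0],
  [0.2, 0, 0, 0, 0],
  [0.2, 0, 0, 0, 0],
  [0.2, 0, 0, 0, 0],
], grip_force=20)

```text
time: 3.45
tool_pos: [0.4445, -0.2359, 0.0439]
tool_rot: [3.141, 0.0, 2.203]
contact_force: [0.2, 0.1, -0.7]
opening: 0.0403
grip_force: 0.0
```

Call:
send_rows([
  [0.2, 0, 0, 0, 0],
  [0.2, 0, 0, 0, 0],
  [0.2, 0, 0, 0, 0],
], grip_force=25)

```text
time: 3.75
tool_pos: [0.4444, -0.2358, 0.0437]
tool_rot: [3.142, -0.0, 2.203]
contact_force: [0.4, -0.8, 0.7]
opening: 0.0302
grip_force: 25.0
```

Call:
send_rows([
  [0.2, 0, 0, 0.005, 0],
  [0.2, 0, 0, 0.02, 0],
  [0.2, 0, 0, 0.04, 0],
  [0.2, 0, 0, 0.04, 0],
  [0.2, 0, 0, 0.04, 0],
])

```text
time: 4.25
tool_pos: [0.4441, -0.2355, 0.1904]
tool_rot: [-3.142, -0.001, 2.203]
contact_force: [0.8, -0.3, -1.6]
opening: 0.0301
grip_force: 25.0
```

Gripped at 30 mm opening and lifted. Next I'll stop short of the rod and measure it with the wrist camera.

Call:
send_rows([
  [0.2, 0.027, 0.035, 0.01, 0],
  [0.2, 0.027, 0.035, 0.01, 0],
  [0.2, 0.027, 0.035, 0, 0],
  [0.2, 0.027, 0.035, 0, 0],
  [0.2, 0.025, 0.035, 0, 0],
])

```text
time: 4.75
tool_pos: [0.5782, -0.0592, 0.2091]
tool_rot: [3.141, 0.0, 2.203]
contact_force: [0.9, -1.3, -1.3]
opening: 0.0297
grip_force: 25.0
```

Call:
send_rows([
  [0.2, 0, 0, 0, 0],
  [0.2, 0, 0, 0, 0],
  [0.2, 0, 0, 0, 0],
])

```text
time: 5.05
tool_pos: [0.5768, -0.0616, 0.2087]
tool_rot: [-3.141, -0.0, 2.202]
contact_force: [1.0, -0.3, -0.6]
opening: 0.0296
grip_force: 25.0
```

```bash
python3 - <<'E'
from h import *
print(observe()["tool_pos"],observe()["tool_rot"])
im,d,K,M,c=cam("wrist"); save("w2.png",im); np.savez("w2.npz",im=im,d=d,K=K,M=M)
vv,uu=np.mgrid[:480,:640]; P=pts(uu,vv,d,K,M)
near=(np.hypot(P[...,0]-.517,P[...,1]-.02)<.025)&(d>0)
for a,b in((.12,.132),(.105,.12),(.09,.105),(.07,.09),(.052,.07),(.044,.05)):
    m=near&(P[...,2]>a)&(P[...,2]<b)
    if m.sum()<5: continue
    q=P[m]; print(a,m.sum(),((q.min(0)+q.max(0))/2).round(4),np.ptp(q,axis=0).round(4),q[:,2].max().round(4),uu[m].mean().round(1),vv[m].mean().round(1))
f=np.load("side.npz");im,d=f["im"],f["d"]
save("s2.png",np.hstack([cv2.resize(cam("side")[0][180:320,220:400],(540,420)),cv2.resize(im[220:290,280:320],(240,420))]))
E
```

```text
[ 0.57679678 -0.06156148  0.20865914] [-3.14082852e+00 -2.68737263e-04  2.20225842e+00]
0.12 663 [0.5191 0.0182 0.1255] [0.0154 0.0154 0.0111] 0.1311 324.8 71.6
0.105 52 [0.5195 0.0179 0.1125] [0.0148 0.015  0.015 ] 0.12 324.1 83.8
0.09 36 [0.5218 0.0148 0.0978] [0.0102 0.0089 0.0137] 0.1047 325.4 87.7
0.07 600 [0.5192 0.0183 0.0833] [0.0254 0.0257 0.0123] 0.0894 324.3 84.5
0.044 483 [0.5192 0.0178 0.0468] [0.0331 0.0329 0.0052] 0.0494 324.5 94.5
```

View pics/w2.png

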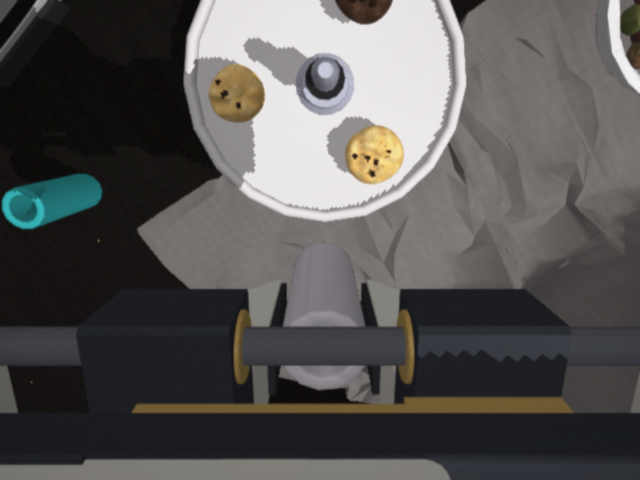

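View pics/s2.png

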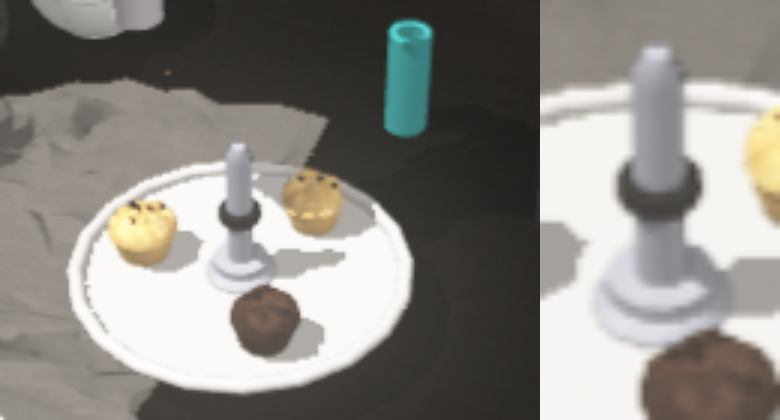

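Wrist view: the rod tip is at (325,72), the ring below it at (324,84), the held tube is upright at (323,245–385) and the muffins are clear. Side crop: the ring sits about mid-rod. The rod-to-tube shift from the wrist and top cameras agrees within 1 mm, giving a TCP target of (0.519, 0.018).

Call:
send_rows([
  [0.2, -0.02, 0.028, 0, 0],
  [0.2, -0.02, 0.028, 0, 0],
  [0.2, -0.0175, 0.024, 0, 0],
  [0.2, 0, 0, 0, 0],
  [0.2, 0, 0, 0, 0],
])

```text
time: 5.65
tool_pos: [0.5199, 0.0186, 0.2093]
tool_rot: [3.141, 0.001, 2.203]
contact_force: [1.3, -0.8, -1.2]
opening: 0.0301
grip_force: 25.0
```

Call:
send_rows([
  [0.2, 0, 0, -0.01, 0],
  [0.2, 0, 0, -0.01, 0],
  [0.2, 0, 0, 0, 0],
  [0.2, 0, 0, 0, 0],
  [0.2, 0, 0, 0, 0],
])

```text
time: 6.15
tool_pos: [0.5202, 0.0189, 0.1887]
tool_rot: [3.142, 0.0, 2.202]
contact_force: [0.8, -0.3, -1.2]
opening: 0.0303
grip_force: 25.0
```

```bash
python3 - <<'E'
from h import *
s=observe();print(s["tool_pos"],s["tool_rot"],s["contact_force"])
im,d,K,M,c=cam("side"); np.savez("side3.npz",im=im,d=d)
f=np.load("w2.npz"); vv,uu=np.mgrid[:480,:640]
P=pts(uu,vv,f["d"],f["K"],f["M"]); m=(np.hypot(P[...,0]-.5192,P[...,1]-.0182)<.0125)&(np.hypot(P[...,0]-.5192,P[...,1]-.0182)>.0095)&(P[...,2]>.07)&(P[...,2]<.095)&(f["im"].max(2)<90)
print("ring top wrist",np.median(P[m][:,2]),m.sum()); m=(np.hypot(P[...,0]-.5192,P[...,1]-.0182)<.003)&(P[...,2]>.1);print("rodtop",np.median(P[m][:,2]))
f=np.load("top.npz");P=pts(uu,vv,f["d"],f["K"],f["M"]);r=np.hypot(P[...,0]-.5166,P[...,1]-.0198); m=(r>.009)&(r<.0125)&(P[...,2]>.07)&(P[...,2]<.095);print("ring top topcam",np.median(P[m][:,2]),m.sum())
# side columns: edges of the rod and tube by depth
P=pts(uu,vv,d,K,M)
for z0 in(.10,.11,.17,.18,.19):
    m=(d>0)&(abs(P[...,2]-z0)<.004)&(np.hypot(P[...,0]-.519,P[...,1]-.018)<.03)
    if m.sum()>3: q=P[m]; print(z0,m.sum(),"x mid",((q[:,0].min()+q[:,0].max())/2).round(4),"w",np.ptp(q[:,0]).round(4),"ymax",np.percentile(q[:,1],95).round(4))
    
save("s3.png",cv2.resize(im[140:300,220:400],(720,600)))
E
```

```text
[0.52019759 0.018929   0.18867676] [3.14154426e+00 2.50457951e-06 2.20243415e+00] [ 0.81047729 -0.25234027 -1.16405893]
ring top wrist 0.08391260675147186 358
rodtop 0.12911724264816488
ring top topcam 0.08297657055271873 42
0.1 34 x mid 0.5189 w 0.014 ymax 0.0268
0.11 37 x mid 0.5187 w 0.0138 ymax 0.0282
0.17 78 x mid 0.5201 w 0.0281 ymax 0.0348
0.18 68 x mid 0.5199 w 0.0278 ymax 0.0343
0.19 76 x mid 0.5138 w 0.0358 ymax 0.0383
```

View pics/s3.png

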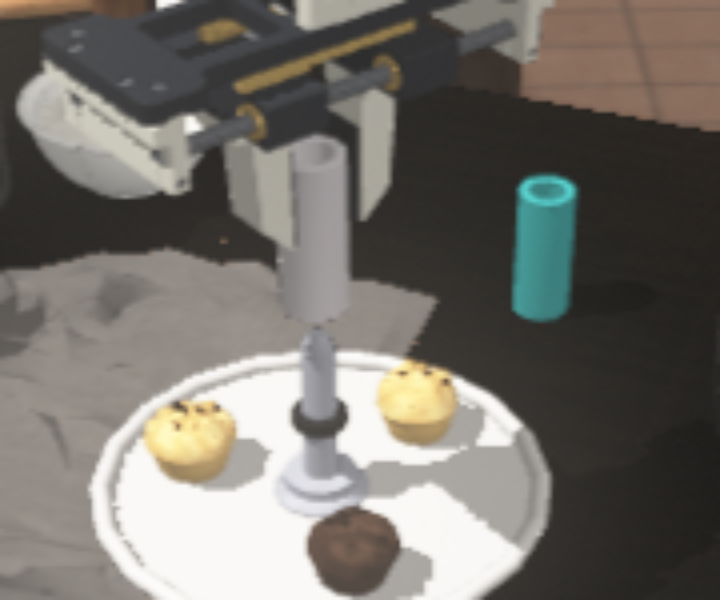

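Side crop: the held tube (bottom near crop (315,310)) hangs over the rod tip (317,335), about 1 mm too far +x. I'll correct that and lower it while watching the force.

Call:
send_rows([
  [0.2, -0.0012, -0.0004, 0, 0],
  [0.2, 0, 0, -0.008, 0],
  [0.2, 0, 0, -0.008, 0],
  [0.2, 0, 0, -0.004, 0],
  [0.2, 0, 0, 0, 0],
])

```text
time: 6.7
tool_pos: [0.5182, 0.0188, 0.1677]
tool_rot: [-3.14, -0.001, 2.203]
contact_force: [-0.1, 0.2, -0.9]
opening: 0.0299
grip_force: 25.0
```

Call:
send_rows([
  [0.2, 0, 0, -0.004, 0],
  [0.2, 0, 0, -0.004, 0],
  [0.2, 0, 0, -0.004, 0],
  [0.2, 0, 0, 0, 0],
])

```text
time: 7.1
tool_pos: [0.5184, 0.0188, 0.1561]
tool_rot: [-3.141, -0.001, 2.203]
contact_force: [0.8, -0.8, -2.0]
opening: 0.03
grip_force: 25.0
```

Call:
send_rows([
  [0.2, 0, 0, -0.004, 0],
  [0.2, 0, 0, -0.004, 0],
  [0.2, 0, 0, -0.004, 0],
  [0.2, 0, 0, 0, 0],
])

```text
time: 7.5
tool_pos: [0.5184, 0.0188, 0.144]
tool_rot: [-3.141, -0.001, 2.203]
contact_force: [-0.1, 0.4, -2.0]
opening: 0.0298
grip_force: 25.0
```

Call:
send_rows([
  [0.2, 0, 0, -0.004, 0],
  [0.2, 0, 0, -0.004, 0],
  [0.2, 0, 0, -0.003, 0],
  [0.2, 0, 0, 0, 0],
  [0.2, 0, 0, 0, 0],
])

```text
time: 8.0
tool_pos: [0.5187, 0.0188, 0.1337]
tool_rot: [-3.142, -0.0, 2.203]
contact_force: [0.9, 0.3, -1.1]
opening: 0.0302
grip_force: 25.0
```

```bash
python3 - <<'E'
from h import *
s=observe();print(s["tool_pos"],s["contact_force"],s["torque"])
im,d,K,M,c=cam("side"); vv,uu=np.mgrid[:480,:640];P=pts(uu,vv,d,K,M)
np.savez("side4.npz",im=im,d=d)
col=range(296,304)
for u in(298,301): 
    for v in range(226,262): print(v,im[v,u].max(),P[v,u,2].round(4),end=' | ')
    print()
save("s4.png",cv2.resize(im[200:280,250:350],(750,600)))
E
```

```text
[0.51873821 0.01879296 0.13368383] [ 0.93034995  0.34306886 -1.14359069] [-0.03609499  0.01082847 -0.00356992]
226 152 0.1449 | 227 152 0.1422 | 228 152 0.142 | 229 152 0.1402 | 230 152 0.1365 | 231 152 0.1353 | 232 153 0.1322 | 233 153 0.1308 | 234 153 0.1282 | 235 153 0.1266 | 236 153 0.1224 | 237 153 0.1227 | 238 153 0.1213 | 239 153 0.118 | 240 153 0.1134 | 241 154 0.1144 | 242 155 0.1108 | 243 155 0.1079 | 244 155 0.1074 | 245 155 0.1068 | 246 155 0.1012 | 247 155 0.6462 | 248 156 0.0984 | 249 156 0.0943 | 250 153 0.095 | 251 130 0.0927 | 252 77 0.0851 | 253 71 0.0845 | 254 71 0.083 | 255 71 0.0806 | 256 83 0.0785 | 257 123 0.0727 | 258 136 0.0703 | 259 150 0.0665 | 260 153 0.0663 | 261 163 0.061 | 
226 159 0.1452 | 227 160 0.1429 | 228 160 0.1408 | 229 160 0.1379 | 230 161 0.1359 | 231 161 0.1333 | 232 161 0.1313 | 233 162 0.1304 | 234 161 0.1291 | 235 161 0.126 | 236 161 0.1238 | 237 162 0.1219 | 238 162 0.1191 | 239 163 0.1167 | 240 163 0.1154 | 241 163 0.1118 | 242 163 0.1114 | 243 163 0.1071 | 244 163 0.1074 | 245 163 0.105 | 246 163 0.1016 | 247 164 0.1 | 248 163 0.0978 | 249 164 0.0963 | 250 160 0.0945 | 251 132 0.0903 | 252 72 0.0858 | 253 71 0.0832 | 254 71 0.0826 | 255 72 0.0798 | 256 88 0.0783 | 257 139 0.0702 | 258 146 0.0704 | 259 146 0.0645 | 260 146 0.0627 | 261 147 0.0626 |
```

View pics/s4.png

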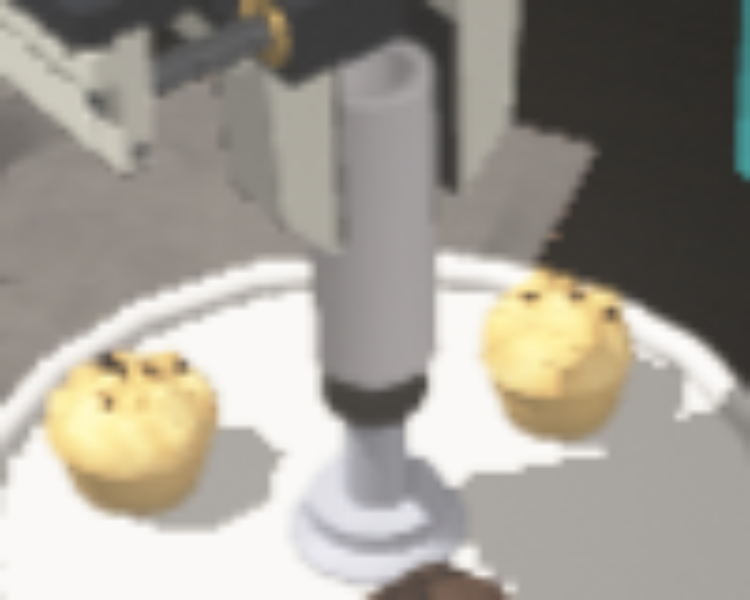

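Side crop: the tube's lower end sits just above the black ring at crop (375,385) and is threaded on the rod with no side force. I'll lower it in fine steps.

Call:
send_rows([
  [0.2, 0, 0, -0.001, 0],
  [0.2, 0, 0, -0.001, 0],
  [0.2, 0, 0, -0.001, 0],
  [0.2, 0, 0, 0, 0],
  [0.2, 0, 0, 0, 0],
])

```text
time: 8.55
tool_pos: [0.5188, 0.0188, 0.1307]
tool_rot: [3.142, 0.0, 2.203]
contact_force: [0.2, 0.3, -2.1]
opening: 0.0298
grip_force: 25.0
```

Call:
send_rows([
  [0.2, 0, 0, -0.001, 0],
  [0.2, 0, 0, 0, 0],
  [0.2, 0, 0, 0, 0],
])

```text
time: 8.85
tool_pos: [0.5188, 0.0188, 0.1297]
tool_rot: [3.142, -0.0, 2.203]
contact_force: [-0.5, -1.1, -1.2]
opening: 0.0299
grip_force: 25.0
```

Call:
send_rows([
  [0.2, 0, 0, -0.0005, 0],
  [0.2, 0, 0, 0, 0],
  [0.2, 0, 0, 0, 0],
])

```text
time: 9.15
tool_pos: [0.5188, 0.0188, 0.1292]
tool_rot: [3.141, 0.0, 2.203]
contact_force: [0.0, -0.0, -0.2]
opening: 0.0299
grip_force: 25.0
```

Call:
send_rows([
  [0.2, 0, 0, 0, 0],
  [0.2, 0, 0, 0, 0],
])

```text
time: 9.35
tool_pos: [0.5188, 0.0188, 0.1293]
tool_rot: [3.141, -0.0, 2.203]
contact_force: [0.2, -0.4, -1.6]
opening: 0.03
grip_force: 25.0
```

Call:
send_rows([
  [0.2, 0, 0, -0.0005, 0],
  [0.2, 0, 0, 0, 0],
  [0.2, 0, 0, 0, 0],
])

```text
time: 9.65
tool_pos: [0.5188, 0.0188, 0.1287]
tool_rot: [3.142, -0.0, 2.203]
contact_force: [0.6, 0.5, -1.3]
opening: 0.0301
grip_force: 25.0
```

Still free. I'll go on in half-millimetre steps.

Call:
send_rows([
  [0.2, 0, 0, -0.0005, 0],
  [0.2, 0, 0, 0, 0],
  [0.2, 0, 0, 0, 0],
])

```text
time: 9.95
tool_pos: [0.5187, 0.0188, 0.1282]
tool_rot: [3.142, -0.0, 2.203]
contact_force: [-0.4, -0.3, -0.9]
opening: 0.0297
grip_force: 25.0
```

Call:
send_rows([
  [0.2, 0, 0, -0.0003, 0],
  [0.2, 0, 0, 0, 0],
  [0.2, 0, 0, 0, 0],
])

```text
time: 10.25
tool_pos: [0.5188, 0.0188, 0.1279]
tool_rot: [3.142, 0.0, 2.203]
contact_force: [-0.5, -0.9, -1.1]
opening: 0.0297
grip_force: 25.0
```

Call:
send_rows([
  [0.2, 0, 0, -0.0004, 0],
  [0.2, 0, 0, 0, 0],
  [0.2, 0, 0, 0, 0],
])

```text
time: 10.55
tool_pos: [0.5188, 0.0188, 0.1276]
tool_rot: [3.141, 0.0, 2.203]
contact_force: [0.5, -0.7, -0.9]
opening: 0.0299
grip_force: 25.0
```

```bash
python3 - <<'E'
from h import *
F=[]
for i in range(4):
    F.append(observe()["contact_force"]); im,d,K,M,c=cam("side")
print(np.mean(F,0),observe()["tool_pos"])
g=im[:,296:304].max(2).mean(1).round(); print(list(zip(range(246,264),g[246:264])))
g0=np.load("side4.npz")["im"][:,296:304].max(2).mean(1).round(); print(list(zip(range(246,264),g0[246:264])))
E
```

```text
[ 0.17116763  0.18149246 -0.48567405] [0.51879527 0.0187929  0.12757662]
[(246, np.float64(158.0)), (247, np.float64(158.0)), (248, np.float64(158.0)), (249, np.float64(159.0)), (250, np.float64(159.0)), (251, np.float64(159.0)), (252, np.float64(159.0)), (253, np.float64(148.0)), (254, np.float64(83.0)), (255, np.float64(73.0)), (256, np.float64(94.0)), (257, np.float64(136.0)), (258, np.float64(145.0)), (259, np.float64(150.0)), (260, np.float64(151.0)), (261, np.float64(154.0)), (262, np.float64(155.0)), (263, np.float64(155.0))]
[(246, np.float64(158.0)), (247, np.float64(159.0)), (248, np.float64(159.0)), (249, np.float64(159.0)), (250, np.float64(154.0)), (251, np.float64(117.0)), (252, np.float64(74.0)), (253, np.float64(71.0)), (254, np.float64(71.0)), (255, np.float64(73.0)), (256, np.float64(93.0)), (257, np.float64(138.0)), (258, np.float64(150.0)), (259, np.float64(154.0)), (260, np.float64(156.0)), (261, np.float64(158.0)), (262, np.float64(160.0)), (263, np.float64(160.0))]
```

The ring's lower edge hasn't moved and the gap is nearly closed. One more small step, averaging the force.

Call:
send_rows([
  [0.2, 0, 0, -0.0003, 0],
  [0.2, 0, 0, 0, 0],
  [0.2, 0, 0, 0, 0],
])

```text
time: 11.05
tool_pos: [0.5189, 0.0187, 0.1275]
tool_rot: [3.141, 0.0, 2.203]
contact_force: [-0.6, 0.2, 4.5]
opening: 0.03
grip_force: 25.0
```

```bash
python3 - <<'E'
from h import *
F=[]
for i in range(8):
    F.append(observe()["contact_force"]); im,d,K,M,c=cam("side")
print(np.mean(F,0),np.std(F,0),observe()["tool_pos"])
g=im[:,296:304].max(2).mean(1).round(); print(g[252:260])
E
```

```text
[-0.78194587 -0.24238524  3.81733294] [0.37397733 0.28354055 0.48491686] [0.51887212 0.0187474  0.12732999]
[159. 148.  91.  72.  92. 136. 145. 150.]
```

Contact is made with the ring still in place. I'll back off the load by 0.2 mm and let go slowly.

Call:
send_rows([
  [0.2, 0, 0, 0.0002, 0],
  [0.2, 0, 0, 0, 0],
  [0.4, 0, 0, 0, 0],
  [0.4, 0, 0, 0, 0],
], grip_force=5)

```text
time: 11.85
tool_pos: [0.5186, 0.0189, 0.1271]
tool_rot: [-3.141, -0.0, 2.203]
contact_force: [-0.1, 0.0, -0.9]
opening: 0.0363
grip_force: 0.0
```

Call:
send_rows([
  [0.7, 0, 0, 0, 0],
  [1, 0, 0, 0, 0],
  [1, 0, 0, 0, 0],
  [1, 0, 0, 0, 0],
  [1, 0, 0, 0, 0],
])

```text
time: 12.35
tool_pos: [0.5188, 0.0188, 0.1274]
tool_rot: [3.141, 0.0, 2.203]
contact_force: [0.2, -0.1, -0.1]
opening: 0.0724
grip_force: 0.0
```

```bash
python3 - <<'E'
from h import *
print(observe()["opening"],observe()["contact_force"])
im,d,K,M,c=cam("side")
g=im[:,296:304].max(2).mean(1).round(); print(g[252:260])
vv,uu=np.mgrid[:480,:640];P=pts(uu,vv,d,K,M)
for z0 in(.10,.11,.12,.13,.14,.15):
    m=(d>0)&(abs(P[...,2]-z0)<.004)&(np.hypot(P[...,0]-.519,P[...,1]-.018)<.022); q=P[m]; print(z0,m.sum(),(q[:,0].min()+q[:,0].max())/2,np.ptp(q[:,0]),np.percentile(q[:,1],90))
E
```

```text
0.07238155143253515 [ 0.16691828 -0.05255806 -0.07364874]
[159. 149.  89.  72.  91. 134. 145. 150.]
0.1 61 0.5189355019977471 0.027776103097938987 0.034394901215685336
0.11 68 0.518716644995554 0.027595663005994253 0.03390847903142306
0.12 64 0.5185363514125299 0.02732608740539544 0.03390370807882326
0.13 65 0.5183543974526547 0.027238589135041957 0.034079489208784564
0.14 67 0.5189878071403495 0.028572998616586243 0.0336544337986564
0.15 88 0.5188695016299459 0.02852627328473467 0.03402127985241273
```

Released: the ring edge is unmoved and the tube stands upright and centred. Next: rise, shut the fingers, and push from above.

Call:
send_rows([
  [1, 0, 0, 0.005, 0],
  [1, 0, 0, 0.02, 0],
  [1, 0, 0, 0.025, 0],
  [1, 0, 0, 0.015, 0],
  [1, 0, 0, 0, 0],
])

```text
time: 12.9
tool_pos: [0.5201, 0.0187, 0.1949]
tool_rot: [3.138, 0.003, 2.203]
contact_force: [-0.0, 0.3, -0.4]
opening: 0.092
grip_force: 0.0
```

Call:
send_rows([
  [0.5, 0, 0, 0, 0],
  [0, 0, 0, 0, 0],
  [0, 0, 0, 0, 0],
  [0, 0, 0, 0, 0],
  [0, 0, 0, 0, 0],
], grip_force=20)

```text
time: 13.4
tool_pos: [0.5186, 0.0188, 0.192]
tool_rot: [-3.141, -0.001, 2.203]
contact_force: [-0.1, -0.3, 0.2]
opening: 0.0563
grip_force: 0.0
```

Call:
send_rows([
  [0, 0, 0, 0, 0],
  [0, 0, 0, 0, 0],
  [0, 0, 0, 0, 0],
  [0, 0, 0, 0, 0],
  [0, 0, 0, 0, 0],
])

```text
time: 13.9
tool_pos: [0.5188, 0.0188, 0.1925]
tool_rot: [3.141, 0.0, 2.203]
contact_force: [-0.6, -0.2, -0.6]
opening: 0.0162
grip_force: 0.0
```

Call:
send_rows([
  [0, 0, 0, 0, 0],
  [0, 0, 0, 0, 0],
  [0, 0, 0, -0.01, 0],
  [0, 0, 0, -0.008, 0],
  [0, 0, 0, 0, 0],
])

```text
time: 14.4
tool_pos: [0.5178, 0.0189, 0.1727]
tool_rot: [-3.139, -0.002, 2.203]
contact_force: [-0.6, 0.0, -0.1]
opening: 0.0005
grip_force: 0.0
```

Call:
send_rows([
  [0, 0, 0, -0.003, 0],
  [0, 0, 0, -0.002, 0],
  [0, 0, 0, -0.002, 0],
  [0, 0, 0, -0.002, 0],
  [0, 0, 0, -0.002, 0],
])

```text
time: 14.9
tool_pos: [0.5189, 0.0188, 0.1635]
tool_rot: [3.141, 0.0, 2.203]
contact_force: [-0.8, 0.3, 4.6]
opening: 0.0004
grip_force: 2.0
```

Call:
send_rows([
  [0, 0, 0, -0.002, 0],
  [0, 0, 0, -0.002, 0],
  [0, 0, 0, -0.002, 0],
  [0, 0, 0, 0, 0],
])

```text
time: 15.3
tool_pos: [0.5188, 0.0188, 0.1573]
tool_rot: [3.141, 0.0, 2.203]
contact_force: [0.9, -0.1, 3.1]
opening: 0.0007
grip_force: 1.4
```

The ring is sliding down at about 4 N. I'll continue.

Call:
send_rows([
  [0, 0, 0, -0.002, 0],
  [0, 0, 0, -0.002, 0],
  [0, 0, 0, -0.002, 0],
  [0, 0, 0, -0.002, 0],
  [0, 0, 0, -0.002, 0],
])

```text
time: 15.8
tool_pos: [0.5188, 0.0188, 0.1473]
tool_rot: [3.141, 0.0, 2.203]
contact_force: [0.5, -1.1, 3.8]
opening: 0.0004
grip_force: 2.1
```

Call:
send_rows([
  [0, 0, 0, -0.002, 0],
  [0, 0, 0, -0.002, 0],
  [0, 0, 0, -0.002, 0],
  [0, 0, 0, -0.002, 0],
  [0, 0, 0, 0, 0],
])

```text
time: 16.3
tool_pos: [0.5186, 0.0188, 0.1391]
tool_rot: [-3.141, -0.0, 2.203]
contact_force: [0.6, 0.9, 3.5]
opening: 0.0005
grip_force: 1.1
```

Call:
send_rows([
  [0, 0, 0, -0.001, 0],
  [0, 0, 0, -0.001, 0],
  [0, 0, 0, 0, 0],
])

```text
time: 16.6
tool_pos: [0.5187, 0.0188, 0.1373]
tool_rot: [-3.142, -0.0, 2.203]
contact_force: [-0.2, 0.2, 2.7]
opening: 0.0006
grip_force: 1.5
```

Call:
send_rows([
  [0, 0, 0, -0.001, 0],
  [0, 0, 0, -0.0005, 0],
  [0, 0, 0, 0, 0],
])

```text
time: 16.9
tool_pos: [0.5187, 0.0188, 0.1359]
tool_rot: [3.142, -0.0, 2.203]
contact_force: [0.7, 0.5, 2.6]
opening: 0.0004
grip_force: 1.6
```

Call:
send_rows([
  [0, 0, 0, -0.0005, 0],
  [0, 0, 0, 0, 0],
  [0, 0, 0, 0, 0],
])

```text
time: 17.2
tool_pos: [0.5187, 0.0188, 0.1354]
tool_rot: [3.142, -0.0, 2.203]
contact_force: [0.3, 0.0, 2.2]
opening: -0.0002
grip_force: 1.7
```

Call:
send_rows([
  [0, 0, 0, -0.0005, 0],
  [0, 0, 0, 0, 0],
  [0, 0, 0, 0, 0],
])

```text
time: 17.5
tool_pos: [0.5188, 0.0188, 0.1349]
tool_rot: [3.141, 0.0, 2.203]
contact_force: [-0.1, -0.1, 3.8]
opening: 0.0004
grip_force: 1.9
```

Call:
send_rows([
  [0, 0, 0, -0.0005, 0],
  [0, 0, 0, 0, 0],
  [0, 0, 0, 0, 0],
])

```text
time: 17.8
tool_pos: [0.5189, 0.0188, 0.1347]
tool_rot: [3.141, 0.0, 2.203]
contact_force: [-0.2, 0.2, 6.2]
opening: 0.0005
grip_force: 3.1
```

Call:
send_rows([
  [0, 0, 0, -0.0005, 0],
  [0, 0, 0, 0, 0],
  [0, 0, 0, 0, 0],
])

```text
time: 18.1
tool_pos: [0.5191, 0.0188, 0.1346]
tool_rot: [3.141, 0.001, 2.203]
contact_force: [-1.2, 0.6, 8.5]
opening: 0.0004
grip_force: 4.2
```

The force is rising and the tip no longer descends at z≈0.1346, so it is bottoming out. A little more to make sure.

Call:
send_rows([
  [0, 0, 0, -0.001, 0],
  [0, 0, 0, -0.001, 0],
  [0, 0, 0, 0, 0],
  [0, 0, 0, 0, 0],
])

```text
time: 18.5
tool_pos: [0.52, 0.0187, 0.134]
tool_rot: [3.139, 0.003, 2.203]
contact_force: [-2.0, 0.1, 17.3]
opening: 0.0005
grip_force: 8.9
```

Call:
send_rows([
  [0, 0, 0, 0.003, 0],
  [0, 0, 0, 0.01, 0],
  [0, 0, 0, 0.03, 0],
  [0, 0, 0, 0.04, 0],
  [0, 0, 0, 0.04, 0],
])

```text
time: 19.0
tool_pos: [0.518, 0.0188, 0.2559]
tool_rot: [-3.14, -0.002, 2.203]
contact_force: [0.7, -0.4, -0.3]
opening: 0.0003
grip_force: 0.0
```

Call:
send_rows([
  [0, 0.03, -0.04, 0, 0],
  [0, 0.03, -0.04, 0, 0],
  [0, 0, 0, 0, 0],
  [0, 0, 0, 0, 0],
])

```text
time: 19.4
tool_pos: [0.5786, -0.062, 0.254]
tool_rot: [-3.14, -0.002, 2.201]
contact_force: [-0.1, -0.5, -0.8]
opening: 0.0003
grip_force: 0.0
```

```bash
python3 - <<'E'
from h import *
im,d,K,M,c=cam("side"); vv,uu=np.mgrid[:480,:640];P=pts(uu,vv,d,K,M)
m=(d>0)&(np.hypot(P[...,0]-.519,P[...,1]-.018)<.018)&(P[...,2]<.2)
print("tube top side",np.percentile(P[m][:,2],97))
g=im[:,296:304].max(2).mean(1).round(); print(list(enumerate(g))[240:275])
w,d,K,M,c=cam("wrist");P=pts(uu,vv,d,K,M);m=(d>0)&(np.hypot(P[...,0]-.519,P[...,1]-.018)<.018)&(P[...,2]<.2)&(P[...,2]>.1);q=P[m]
print("tube top wrist",np.percentile(q[:,2],80),(q.min(0)+q.max(0))/2)
save("s5.png",np.hstack([cv2.resize(im[180:320,220:400],(400,311)),cv2.resize(w,(400,311))]))
E
```

```text
tube top side 0.13559759543608574
[(240, np.float64(173.0)), (241, np.float64(174.0)), (242, np.float64(174.0)), (243, np.float64(174.0)), (244, np.float64(174.0)), (245, np.float64(174.0)), (246, np.float64(174.0)), (247, np.float64(174.0)), (248, np.float64(174.0)), (249, np.float64(174.0)), (250, np.float64(175.0)), (251, np.float64(175.0)), (252, np.float64(174.0)), (253, np.float64(175.0)), (254, np.float64(175.0)), (255, np.float64(175.0)), (256, np.float64(175.0)), (257, np.float64(175.0)), (258, np.float64(175.0)), (259, np.float64(175.0)), (260, np.float64(175.0)), (261, np.float64(175.0)), (262, np.float64(176.0)), (263, np.float64(175.0)), (264, np.float64(176.0)), (265, np.float64(172.0)), (266, np.float64(146.0)), (267, np.float64(77.0)), (268, np.float64(94.0)), (269, np.float64(163.0)), (270, np.float64(222.0)), (271, np.float64(187.0)), (272, np.float64(161.0)), (273, np.float64(188.0)), (274, np.float64(235.0))]
tube top wrist 0.1351294223541963 [0.51869975 0.01811536 0.1190226 ]
```

View pics/s5.png

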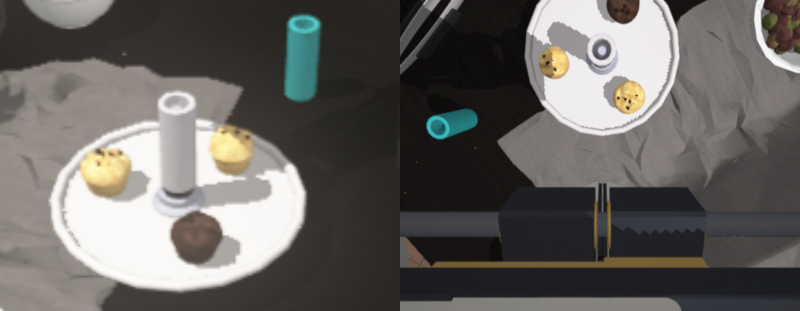

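The final views show the tube upright with its top at 0.135 m, the ring home on the boss (side crop (178,195)), and the muffins and turquoise tube untouched.

```bash
python3 -c "from cell import *; print(hand_in())"
```

```text
the job is handed in; nothing more can be done
None
```

The job is handed in: the tall spacer was set down on the raised ring without shifting it and released, then pushed until the ring was home on the boss (tube top at 135 mm), with the muffins, shorter tube and turquoise tube never touched and about 20 s used.

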